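# Read the tag of the arched panel with the squeeze-grip label reader

### The job

Lift the hand-held label reader out of its dock (only its head can be gripped there), put it down well clear of the dock and let go, then take it again by the handle so that the fingers squeeze its two side paddles fully in. With the paddles squeezed, point its nose square at the middle of the paper tag on the board with the arched top, from about 8 cm away, and hold it still there for about two seconds; do not read the tag on the square-topped board. Then lay the reader gently, right way up, on the middle of the grey mat and let go; touch neither board and leave all the other things on the table where they are.

Things in the scene. Friction and masses are not known exactly. Their poses are not given: they have to be found in the camera images.
- reader: white plastic label reader, 197 mm long, 0.2 kg, loose; origin on its underside. x points out of its nose along the beam, y left, z up. Handle: x -105 to +15 mm, 34 wide, 32 high. Head: x +15 to +92, 44 wide, 36 high, with a black glazed nose. It starts right way up in the dock, underside 8 mm above the table, only the head outside the dock walls; it lifts straight up
- nose (a point): middle of the window at the front end of the reader, 92 mm ahead of the reader's origin and 18 mm above its underside; the beam leaves here along the reader's x axis
- head (a point): middle of the reader's head, 50 mm ahead of its origin and 18 mm above its underside: the head is 44 mm wide here, to be gripped across (along y)
- handle (a point): middle of the reader's handle between the two paddles, 45 mm behind its origin and 18 mm above its underside; gripping here across (along y) squeezes both paddles
- paddle_left (a joint): spring paddle on the left (+y) side of the handle, 50 mm long, 24 mm high (6 to 30 mm above the underside), centred at point handle. 0 = out (standing 5 mm proud of the handle), 0.004 m = fully squeezed in, which takes about 7 N. Over both paddles the handle is 44 mm wide when out and 36 mm when squeezed; a grip of 40 N presses both home
- paddle_right (a joint): the same on the right (-y) side
- dock: grey plastic dock fixed on the table, open on top and in front; origin on the table below the reader's origin, x the way the docked reader points, z up. Floor 8 mm thick, 64 mm wide walls outside, 48 mm inside, 46 mm high above the table, from x -119 to +9 mm; in front of the walls a tongue 30 mm wide and 8 mm high under the head, to x +83 mm
- mat: grey mat 280 x 160 x 4 mm, fixed flat on the table; origin at the centre of its underside (table level), x along the 280 mm side, so its top is 4 mm above the origin. At the start it is clear
- arched_board: wooden board with an arched (half-round) top, 210 mm high along the slope, top 215 mm above the table, 160 mm wide, 14 mm thick, on a fixed aluminium easel foot (110 mm wide). The face leans back 30 degrees from upright. Origin on the table below the board's lower edge (30 mm up); x level, from the face to the easel's back (yaw 0: away from the robot), foot from x -30 to +160 mm; z up
- arched_tag: paper label with printed bars, 34 mm high x 52 mm wide, flat on the face of the arched board; origin at its middle. z points straight out of the label (level part towards the board's front, 30 degrees upward), x up the slope, y along the width. This is the one to read.
- square_board: wooden board with a straight, square-cornered top, 200 mm high along the slope, top 207 mm above the table, 160 mm wide, 14 mm thick, on a fixed aluminium easel foot (110 mm wide). The face leans back 30 degrees from upright. Origin on the table below the board's lower edge (30 mm up); x level, from the face to the easel's back (yaw 0: away from the robot), foot from x -30 to +160 mm; z up
- square_tag: paper label with printed bars, 34 mm high x 52 mm wide, flat on the face of the square-topped board; origin at its middle. z points straight out of the label (level part towards the board's front, 30 degrees upward), x up the slope, y along the width. Not to be read.
- flask: bystander: small brown glass jar with a black cap, 40 mm across, 100 mm high, standing close to the left of the dock's rear; origin at its foot
- jar: bystander: clear glass bottle with a white cap, 54 mm across, 160 mm high, in the middle of the table; origin at its foot
- tin: bystander: small aluminium tin, 40 mm across, 60 mm high, its middle 45 to 55 mm outside the left (+y) long edge of the mat; origin at its foot
- weight: bystander: brass weight, 48 mm across, 66 mm high, standing between the boards; origin at its foot
- scalpel: bystander: steel scalpel lying flat, 150 mm long, 5 mm high, near the middle in front of the robot; origin under its middle
- torch: bystander: black torch lying, 140 mm long, 32 mm high, at the left side; origin under its middle
- brush: bystander: flat brush with a wooden handle lying at the right side, 200 mm long, 42 mm wide, 20 mm high; origin under its middle
There are look-alikes about, which are no part of the job. What is shaped like the dock but turquoise is not meant.

How it is judged:
By the outcome, as a careful person would: the job done as asked, in the order asked, and still so for the second after the job is handed in, with the robot touching nothing.
It also fails if it takes over 72 s, if anything falls off the work surface, if the arm or the gripper's body presses on something with over 40 N, if the wrist force passes 120 N, or if a joint passes its speed limit or range.

### The arm

A 6-joint arm with a two-finger parallel gripper is mounted at the origin on the work surface. World frame = base frame: x ahead of the robot, y to its left, z up, the work surface at z = 0. Lengths are in m, angles in rad, forces in N, time in s.
With the tool pointing down it reaches from about 0.35 to 0.875 m from the base axis. Payload 15.5 kg.
Tool frame: the origin (TCP) lies at the very end of the fingers, on their centre line; the grasp point (between the pads) lies 19 mm behind it (hold_point_z is the distance from the TCP to the grasp point, in m); z points along the fingers, y is the line along which they close (so a half turn about z gives the same grasp; the last joint's range is limited). The gripper opens to 85 mm and grips with 20 to 120 N. Pads are 22 mm wide; open, the fingers measure 114 mm over their backs; the gripper's body (76 mm by 85 mm) begins 54 mm behind the grasp point. The pads swing forward as they close: fully open they stand 13 mm farther back than shut.
Start: joints at [-1.298, 0.494, 1.345, -0, 1.302, -0.096], TCP at [0.225, -0.583, 0.231] pointing down, gripper open.
Joint ranges: [-2.91, 2.91], [-0.82, 2.16], [0.22, 2.67], [-1.22, 4.37], [0.12, 2.79], [-3.08, 3.08]. Speed limits (rad/s): [1.89, 1.89, 2.57, 3.01, 3.01, 3.01].

### API

Orientations are given as a unit quaternion [w, x, y, z].
In Python, from station import state, camera, job_done, hold_point_z gives the robot as it stands.
- The arm moves only by the tool jog_arm, never from a script. Its argument "motion" is a list of rows, each a list of 3 entries, a list of its own where there are three numbers: the shift along the world's x, y, z in m, then the turn, a rotation vector about the world's x, y, z in degrees, then the closure, from -1 (fully open) to 1 (shut), so that 0 is half open. In form: [[[dx, dy, dz], [rx, ry, rz], fingers], ...]. A call has exactly 10 rows; each row is the pose to reach, as a shift and turn from the pose commanded when the call began; what a row does not reach only later rows make up. A row lasts 1/12 s, in which the tool goes at most 41.7 mm and 7.16 degrees, less where a joint would pass 70% of its speed; a pose out of reach is approached as far as the arm can. A call with a gripper value outside its range is refused whole. The fingers move at their own pace and stop on an object; the grip force is fixed at half the most. Time passes only in rows, so rows that repeat a pose let the fingers close, or fill a call up. It gives the time, the measured TCP pose, the force, the opening and the grip force at its end, in the units of the state.
- state(): the state, without advancing time (a new reading comes with each control period).
- camera(name): name is "scene" or "top"; returns a dict with "image" (384x512x3 uint8, red, green, blue), "depth" (384x512 float32, m along the optical axis (not along the pixel's ray), 0 where there is no reading), "camera_matrix" (3x3 intrinsics, pixels), "k1" (the pictures are not rectified: a ray, as slopes to the right and down, at radius r is drawn at 1 + k1 r^2 times it, then the intrinsics apply), "rvec" (rotation vector, rad) and "tvec" (3), from world to camera coordinates, as OpenCV has them. Camera axes: x right, y down, z forward; pixel columns grow to the right and rows downward; lengths in m; the calibration is good to about 2 mm. A picture is of the moment at which its call begins.
- job_done(): hands the job in; it is judged then, once.
The state is a dict: "t": time; "q": joint angles; "qvel": joint speeds; "effort": joint torques, N m; "position": TCP position; "tool_rot": TCP orientation; "wrist_force": force on the tool from outside, world axes, zero at the start; "wrist_torque": the same for the moment, N m; "gripper_width": finger opening in m; "grasp_force": force on a finger pad.
Only numpy, scipy, OpenCV 4.12 (cv2) and the standard library are available. Lean on these libraries where they do the work, as an engineer would, in place of code of your own. Each camera call takes 0.05 s, during which the arm holds its last target. There are 200 camera calls.

## Working session

There is one attempt and no reset: what is moved stays moved. The work goes in short steps, Python scripts to look and compute and a tool call to move; the robot and the scene stay as the last step left them, time stands still between calls to the robot, and variables do not carry over. Pictures are saved under pics/ and viewed, at most 10 in all, crops included, and the job is handed in when it is done.

Besides the shell and the picture viewer there is one more tool, called after ">>>" by a JSON object that holds its "fn" and its "kwargs". jog_arm: Moves the arm, as the interface text tells. Its arguments: {"type":"object","properties":{"motion":{"type":"array","items":{"type":"array"}}},"required":["motion"]}

```bash
mkdir -p pics; cat > h.py <<'E'
import numpy as np,cv2
from station import *
def cam(n):
    c=camera(n); c['R']=cv2.Rodrigues(np.array(c['rvec'],float))[0]; c['t']=np.array(c['tvec'],float).ravel(); c['K']=np.array(c['camera_matrix'],float)
    return c
def rays(c,px):
    px=np.array(px,float).reshape(-1,1,2)
    u=cv2.undistortPoints(px,c['K'],np.array([c['k1'],0,0,0,0.]))[:,0]
    return np.c_[u,np.ones(len(u))]
def plane(c,px,z):
    d=rays(c,px)@c['R']; o=-c['R'].T@c['t']
    return o+d*((z-o[2])/d[:,2])[:,None]
def dep(c,px):
    px=np.array(px).reshape(-1,2); r=rays(c,px)
    z=np.array([c['depth'][int(v),int(u)] for u,v in px])
    return (r*z[:,None]-c['t'])@c['R']
def proj(c,P):
    return cv2.projectPoints(np.array(P,float).reshape(-1,1,3),np.array(c['rvec'],float),c['t'],c['K'],np.array([c['k1'],0,0,0,0.]))[0][:,0]
def cloud(c):
    h,w=c['depth'].shape; v,u=np.mgrid[:h,:w]
    r=rays(c,np.c_[u.ravel(),v.ravel()]); P=((r*c['depth'].ravel()[:,None]-c['t'])@c['R']).reshape(h,w,3); P[c['depth']==0]=np.nan
    return P
def save(n,im,s=1):
    cv2.imwrite('pics/'+n,cv2.resize(im[...,::-1],None,fx=s,fy=s,interpolation=cv2.INTER_CUBIC))
E
python3 - <<'E'
from h import *
for n in('top','scene'):
    c=cam(n); save(n+'0.png',c['image'],1.5); print(n,-c['R'].T@c['t'],c['K'][0,0],c['k1'])
print(state(),hold_point_z() if callable(hold_point_z) else hold_point_z)
E
```

```text
top [0.34858661 0.00554276 1.33064774] 437.5757633970648 0.03686635743586959
scene [ 1.29211632 -0.20871536  0.9283109 ] 372.2696172494694 -0.08768419185104111
{'t': 0.1, 'q': array([-1.29747950e+00,  4.94160977e-01,  1.34606874e+00, -3.20835542e-05,
        1.30252856e+00, -9.54892485e-02]), 'qvel': array([-3.13718249e-03, -1.77305743e-03, -1.93972176e-03, -7.87663693e-04,
        3.93579568e-05,  1.03380383e-03]), 'effort': array([ 4.42559598e-03, -8.83591175e+01, -3.84562540e+01,  4.28435114e-04,
        5.11441205e-03,  4.51224048e-05]), 'position': array([ 0.22522231, -0.58264958,  0.23073521]), 'tool_rot': array([-5.79137789e-04,  9.83044937e-01,  1.83363880e-01, -6.71563012e-05]), 'wrist_force': array([ 0.26384778, -0.02737544, -0.0666967 ]), 'wrist_torque': array([-0.00426144,  0.01092841,  0.00786695]), 'grasp_force': 0.0, 'gripper_width': 0.08564014327065089} 0.0187
```

View pics/top0.png

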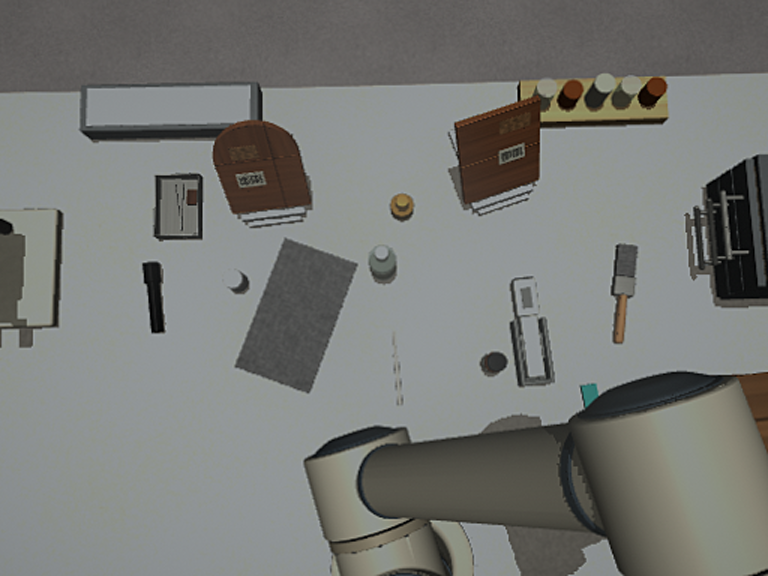

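View pics/scene0.png

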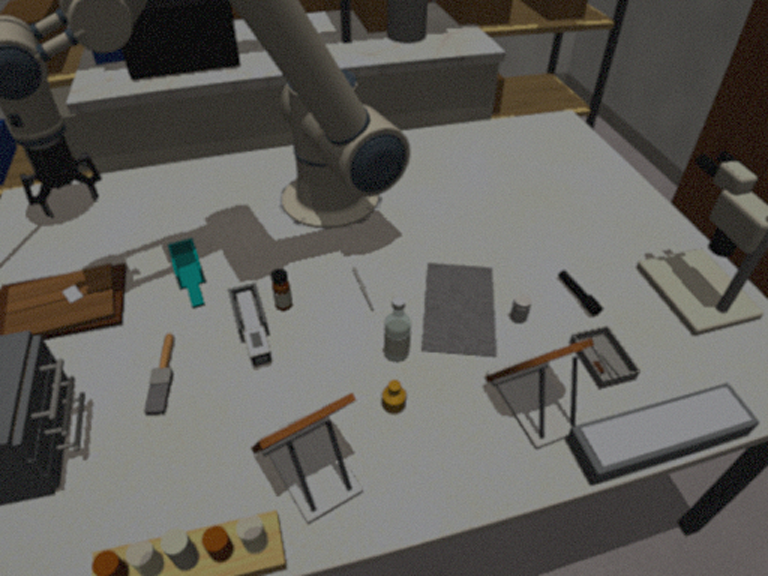

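The top view (1.5x) shows the reader's white head at (525,297) in the grey dock at (532,350). The turquoise look-alike dock is at (590,395). The arched board's tag is at (251,180), and the square board's tag at (512,153) is not to be read. The mat is at (297,315), the tin at (237,281), the bottle at (383,262), the flask at (493,362) and the scalpel at (398,375).

Candidates for the reader are the white-headed item in the grey dock (525,297) and the turquoise dock (590,395). I choose the grey one.

```bash
python3 - <<'E'
from h import *
c=cam('top'); P=cloud(c); im=c['image']; hsv=cv2.cvtColor(im,cv2.COLOR_RGB2HSV)
np.set_printoptions(precision=4,suppress=True)
def comps(m,n=30):
    k,l,s,ce=cv2.connectedComponentsWithStats(m.astype(np.uint8)); return [(l==i) for i in range(1,k) if s[i,4]>n]
Z=P[...,2]
X,Y=P[...,0],P[...,1]
# table height check
print('table z',np.nanmedian(Z[200:250,150:160]), Z[60:110,20:60].mean())
# objects above table in work area
for m in comps((Z>0.015)&(X>0.25)&(X<1.0)&(abs(Y)<0.75)):
    v,u=np.nonzero(m); print('px',u.mean().round(),v.mean().round(),m.sum(),'ctr',np.nanmedian(P[m],0),'zmax',np.nanmax(Z[m]))
# boards' tags
for nm,(u0,u1,v0,v1) in dict(arch=(145,190,105,130),sq=(325,358,90,115)).items():
    w=np.zeros(Z.shape,bool); w[v0:v1,u0:u1]=1
    # plane of board
    Q=P[w&np.isfinite(Z)&(Z>.05)]; Q=Q[np.isfinite(Q).all(1)]; cen=Q.mean(0); n=np.linalg.svd(Q-cen)[2][2]; n*=np.sign(n[2])
    r=abs((Q-cen)@n); n=np.linalg.svd((Q[r<.004]-Q[r<.004].mean(0)))[2][2]; n*=np.sign(n[2]); cen=Q[r<.004].mean(0)
    m=w&(hsv[...,1]<75); m=max(comps(cv2.morphologyEx(m.astype(np.uint8),cv2.MORPH_CLOSE,np.ones((3,3)))>0,10),key=lambda a:a.sum())
    v,u=np.nonzero(m); rr=cv2.minAreaRect(cv2.findContours(m.astype(np.uint8),0,2)[0][0])
    o=-c['R'].T@c['t']; d=rays(c,[[u.mean(),v.mean()],rr[0]])@c['R']; p=o+d*(((cen-o)@n)/(d@n))[:,None]
    print(nm,'n',n,'elev',np.degrees(np.arcsin(n[2])),'az',np.degrees(np.arctan2(n[1],n[0])),m.sum(),rr,p)
# mat
m=(hsv[...,2]<115)&(abs(Z)<.015)&(X>.3)&(X<.9)&(Y>0)&(Y<.45)
m=max(comps(m),key=lambda a:a.sum()); rr=cv2.minAreaRect(cv2.findContours(m.astype(np.uint8),0,2)[0][0]); B=plane(c,cv2.boxPoints(rr),.004)
print('mat',B,B.mean(0),np.linalg.norm(np.diff(B,axis=0),axis=1))
save('c1.png',im[170:280,300:420],6)
E
```

```text
table z 0.0011998279311593147 nan
px 363.0 85.0 6017 ctr [ 0.8202 -0.2692  0.081 ] zmax 0.21271101416971738
px 139.0 91.0 7391 ctr [0.8677 0.3197 0.0538] zmax 0.21898425922834688
px 491.0 153.0 3620 ctr [ 0.6132 -0.641   0.1336] zmax 0.18751274480599106
px 118.0 136.0 335 ctr [0.7246 0.4393 0.026 ] zmax 0.036650081601736086
px 268.0 137.0 207 ctr [ 0.6972 -0.0194  0.0389] zmax 0.07138761613830487
px 25.0 179.0 1991 ctr [0.592  0.713  0.0255] zmax 0.03525841304264784
px 255.0 174.0 349 ctr [0.5713 0.0214 0.1094] zmax 0.16671121983915344
px 415.0 189.0 604 ctr [ 0.5366 -0.4571  0.0194] zmax 0.027865604260982776
px 102.0 195.0 405 ctr [0.5397 0.4811 0.0253] zmax 0.03878160970771461
px 156.0 186.0 184 ctr [0.5545 0.3138 0.0595] zmax 0.06687452583335061
px 353.0 222.0 1433 ctr [ 0.4293 -0.2616  0.0427] zmax 0.05437250063640415
px 329.0 241.0 206 ctr [ 0.3798 -0.1823  0.0993] zmax 0.10693180222411482
px 416.0 298.0 15200 ctr [ 0.2847 -0.1772  0.8272] zmax 0.8534666157025218
arch n [-0.8627 -0.0923  0.4973] elev 29.822122794197227 az -173.89440631168316 178 ((167.02310180664062, 119.15029907226562), (9.731660842895508, 19.159208297729492), 81.25383758544922) [[0.7407 0.2712 0.1076]
 [0.7408 0.2711 0.1078]]
sq n [-0.8291 -0.2576  0.4963] elev 29.753660136850307 az -162.74042518711843 169 ((341.0, 102.0), (8.854375839233398, 19.60611915588379), 71.56504821777344) [[ 0.7753 -0.2296  0.1167]
 [ 0.7754 -0.2306  0.1164]]
mat [[0.3868 0.3258 0.004 ]
 [0.6523 0.2248 0.004 ]
 [0.5889 0.0728 0.004 ]
 [0.3265 0.1775 0.004 ]] [0.4886 0.2002 0.004 ] [0.284  0.1646 0.2825]
```

View pics/c1.png

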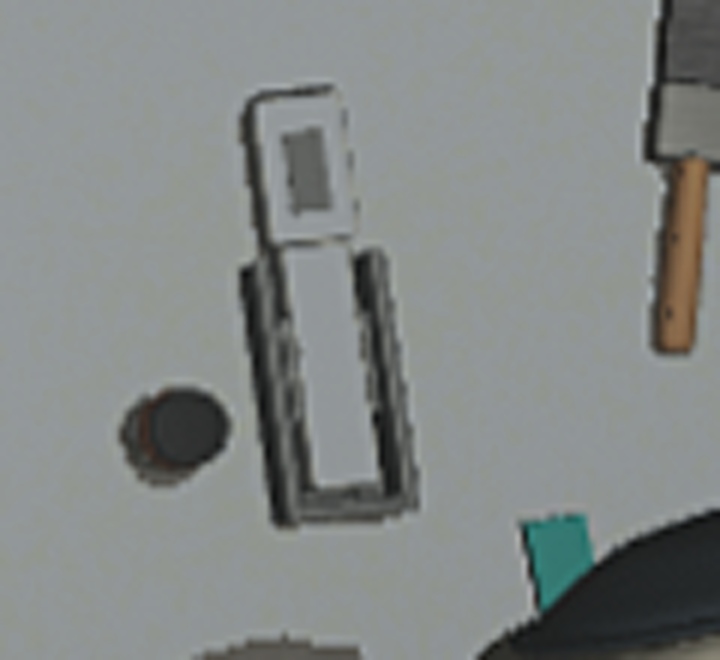

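The crop confirms a white head with a dark screen at crop (307,170), sitting in the grey dock, with the handle running to (346,484). The flask is at (188,428). The turquoise piece at (558,560) is separate. Next I'll work out the reader's pose from the crop midline.

```bash
python3 - <<'E'
from h import *
np.set_printoptions(precision=4,suppress=True)
c=cam('top'); f=lambda l:[[300+(a+.5)/6-.5,170+(b+.5)/6-.5] for a,b in l]
h=plane(c,f([(296,94),(314,240),(307,170)]),.044); k=plane(c,f([(318,248),(346,484)]),.040)
print(h,k); d=h[0]-k[1]; print('yaw',np.degrees(np.arctan2(d[1],d[0])),np.linalg.norm(d[:2]))
d=h[1]-k[1]; print('yaw',np.degrees(np.arctan2(d[1],d[0])))
# head white top by depth
P=cloud(c); Z=P[...,2]; m=(Z>.036)&(Z<.052)&(c['image'].min(2)>120); m[:180]=0;m[253:]=0;m[:,:335]=0;m[:,:]&=np.arange(512)<372
v,u=np.nonzero(m); A=plane(c,np.c_[u,v],.042)[:,:2]; mu=A.mean(0); w=np.linalg.svd(A-mu)[2]; print(m.sum(),mu,np.degrees(np.arctan2(w[0,1],w[0,0])),np.ptp((A-mu)@w.T,axis=0), 'front ext',((A-mu)@w[0]).min(),((A-mu)@w[0]).max())
E
```

```text
[[ 0.5441 -0.2556  0.044 ]
 [ 0.4714 -0.2606  0.044 ]
 [ 0.5061 -0.259   0.044 ]] [[ 0.4678 -0.2632  0.04  ]
 [ 0.3524 -0.2704  0.04  ]]
yaw 4.40745751770316 0.19231747945239983
yaw 4.706377154528044
660 [ 0.448  -0.2636] -175.98627861135392 [0.1911 0.0523] front ext -0.09568916208851701 0.09536782122547313
```

>>> {"fn": "jog_arm", "kwargs": {"motion": [[[0.279,0.324,-0.06],[0,0,-16.7],-1],[[0.279,0.324,-0.06],[0,0,-16.7],-1],[[0.279,0.324,-0.06],[0,0,-16.7],-1],[[0.279,0.324,-0.06],[0,0,-16.7],-1],[[0.279,0.324,-0.06],[0,0,-16.7],-1],[[0.279,0.324,-0.06],[0,0,-16.7],-1],[[0.279,0.324,-0.06],[0,0,-16.7],-1],[[0.279,0.324,-0.06],[0,0,-16.7],-1],[[0.279,0.324,-0.06],[0,0,-16.7],-1],[[0.279,0.324,-0.06],[0,0,-16.7],-1]]}}

```text
t: 1.03
position: [0.4932, -0.2713, 0.1737]
tool_rot: [0.0, 0.999, 0.039, 0.0]
wrist_force: [0.4, -0.6, 0.7]
gripper_width: 0.0856
grasp_force: 0.0
```

>>> {"fn": "jog_arm", "kwargs": {"motion": [[[0,0,0],[0,0,0],-1],[[0,0,0],[0,0,0],-1],[[0,0,-0.03],[0,0,0],-1],[[0,0,-0.06],[0,0,0],-1],[[0,0,-0.07],[0,0,0],-1],[[0,0,-0.07],[0,0,0],-1],[[0,0,-0.07],[0,0,0],-1],[[0,0,-0.07],[0,0,0],-1],[[0,0,-0.07],[0,0,0],-1],[[0,0,-0.07],[0,0,0],-1]]}}

```text
t: 1.87
position: [0.4927, -0.2736, 0.1051]
tool_rot: [0.001, 0.999, 0.039, 0.001]
wrist_force: [1.1, -0.5, 0.9]
gripper_width: 0.0853
grasp_force: 0.0
```

```bash
python3 - <<'E'
from h import *
s=state(); print(s['position'],s['tool_rot'])
a=cam('top'); b=cam('scene')
p=proj(b,[[.504,-.259,.044]])[0]; print(p, proj(a,[[.504,-.259,.044]])); u,v=p.astype(int)
save('s1.png',b['image'][max(0,v-75):v+75,max(0,u-100):u+100],4)
E
```

```text
[ 0.49265536 -0.27364269  0.10511558] [6.17013484e-04 9.99255277e-01 3.85730808e-02 7.93045516e-04]
[170.25564485 225.15969431] [[350.78611801 198.62222142]]
```

View pics/s1.png

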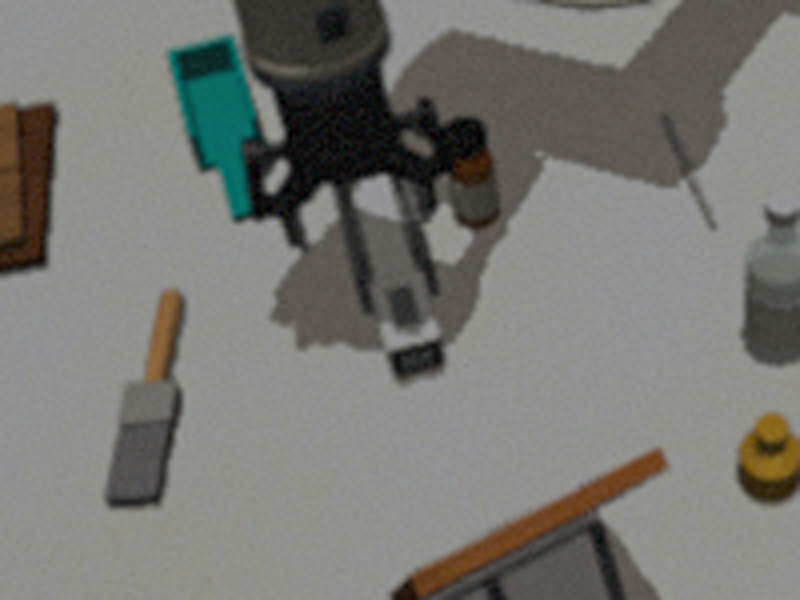

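The gripper hangs over the head: the screen is at (405,305) and the nose at (415,355) in this crop. The fingers straddle it, about 11 mm short of the planned point, as the state reports.

>>> {"fn": "jog_arm", "kwargs": {"motion": [[[0.0113,0.0146,0],[0,0,0],-1],[[0.0113,0.0146,-0.01],[0,0,0],-1],[[0.0113,0.0146,-0.03],[0,0,0],-1],[[0.0113,0.0146,-0.05],[0,0,0],-1],[[0.0113,0.0146,-0.07],[0,0,0],-1],[[0.0113,0.0146,-0.08],[0,0,0],-1],[[0.0113,0.0146,-0.09],[0,0,0],-1],[[0.0113,0.0146,-0.095],[0,0,0],-1],[[0.0113,0.0146,-0.095],[0,0,0],-1],[[0.0113,0.0146,-0.095],[0,0,0],-1]]}}

```text
t: 2.8
position: [0.5036, -0.2587, 0.0093]
tool_rot: [0.0, 0.999, 0.039, 0.0]
wrist_force: [0.1, 0.3, 0.3]
gripper_width: 0.0851
grasp_force: 0.0
```

>>> {"fn": "jog_arm", "kwargs": {"motion": [[[0,0,0],[0,0,0],-0.2],[[0,0,0],[0,0,0],0],[[0,0,0],[0,0,0],0.3],[[0,0,0],[0,0,0],1],[[0,0,0],[0,0,0],1],[[0,0,0],[0,0,0],1],[[0,0,0],[0,0,0],1],[[0,0,0],[0,0,0],1],[[0,0,0],[0,0,0],1],[[0,0,0],[0,0,0],1]]}}

```text
t: 3.63
position: [0.5037, -0.2587, 0.0096]
tool_rot: [0.0, 0.999, 0.039, 0.0]
wrist_force: [-1.8, 0.9, 9.4]
gripper_width: 0.0434
grasp_force: 61.8
```

>>> {"fn": "jog_arm", "kwargs": {"motion": [[[0,0,0.005],[0,0,0],1],[[0,0,0.015],[0,0,0],1],[[0,0,0.03],[0,0,0],1],[[0,0,0.05],[0,0,0],1],[[0,0,0.08],[0,0,0],1],[[0,0,0.11],[0,0,0],1],[[0,0,0.14],[0,0,0],1],[[0,0,0.18],[0,0,0],1],[[0,0,0.21],[0,0,0],1],[[0,0,0.23],[0,0,0],1]]}}

```text
t: 4.47
position: [0.5039, -0.2587, 0.2432]
tool_rot: [0.001, 0.999, 0.039, 0.002]
wrist_force: [0.9, -0.4, -2.7]
gripper_width: 0.0436
grasp_force: 61.6
```

```bash
python3 - <<'E'
from h import *
s=state(); print(s['position'],s['gripper_width'],s['wrist_force'],s['wrist_torque'])
b=cam('scene');p=proj(b,[[.45,-.26,.24]])[0]; u,v=p.astype(int)
save('s2.png',b['image'][max(0,v-75):v+75,max(0,u-100):u+100],4)
E
```

```text
[ 0.50388592 -0.25873259  0.24321389] 0.04360097070233492 [ 0.91243995 -0.39507584 -2.66163539] [-0.013826   -0.15147148 -0.02974419]
```

View pics/s2.png

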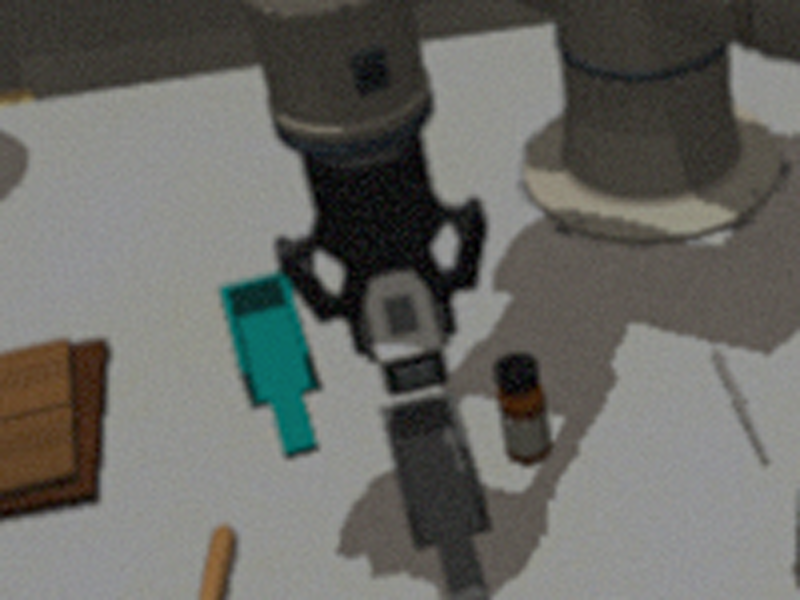

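The reader is up and level with the grip on its head (nose at (415,372)), and the dock below at (430,470) is empty. I'll carry it over the bottle to the mat.

>>> {"fn": "jog_arm", "kwargs": {"motion": [[[0.004,0.02,0],[0,0,-1],1],[[0.008,0.05,0],[0,0,-3],1],[[0.01,0.085,0],[0,0,-5],1],[[0.012,0.12,0],[0,0,-7],1],[[0.015,0.155,0],[0,0,-9],1],[[0.018,0.19,0],[0,0,-11],1],[[0.02,0.225,0],[0,0,-13],1],[[0.022,0.26,0],[0,0,-15],1],[[0.025,0.295,0],[0,0,-17],1],[[0.028,0.33,0],[0,0,-19],1]]}}

```text
t: 5.35
position: [0.5308, 0.0732, 0.2394]
tool_rot: [0.0, 0.992, -0.128, 0.0]
wrist_force: [1.0, -1.1, -1.1]
gripper_width: 0.0435
grasp_force: 61.7
```

```bash
python3 - <<'E'
from h import *
s=state(); q=s['tool_rot'];print(s['position'],q,s['q'], 'dpos',np.array([.5414,.180,.25])-s['position'],'yaw',np.degrees(2*np.arctan2(q[2],q[1])))
E
```

```text
[0.53083951 0.07321184 0.23942144] [ 1.51869953e-05  9.91818364e-01 -1.27657073e-01  5.90545467e-05] [ 2.56299821e-02  3.59988257e-01  1.55415831e+00 -5.10737614e-05
  1.22733402e+00  1.85245623e+00] dpos [0.01056049 0.10678816 0.01057856] yaw -14.66844884224084
```

>>> {"fn": "jog_arm", "kwargs": {"motion": [[[0.002,0.03,0],[0,0,-2],1],[[0.006,0.06,0],[0,0,-4],1],[[0.0106,0.085,0],[0,0,-6.2],1],[[0.0106,0.1,0],[0,0,-6.2],1],[[0.0106,0.1068,-0.01],[0,0,-6.2],1],[[0.0106,0.1068,-0.04],[0,0,-6.2],1],[[0.0106,0.1068,-0.08],[0,0,-6.2],1],[[0.0106,0.1068,-0.12],[0,0,-6.2],1],[[0.0106,0.1068,-0.15],[0,0,-6.2],1],[[0.0106,0.1068,-0.17],[0,0,-6.2],1]]}}

```text
t: 6.18
position: [0.54, 0.1772, 0.0657]
tool_rot: [0.001, 0.984, -0.18, -0.002]
wrist_force: [0.3, -0.4, -2.2]
gripper_width: 0.0432
grasp_force: 61.7
```

>>> {"fn": "jog_arm", "kwargs": {"motion": [[[0,0,-0.01],[0,0,0],1],[[0,0,-0.02],[0,0,0],1],[[0,0,-0.028],[0,0,0],1],[[0,0,-0.036],[0,0,0],1],[[0,0,-0.044],[0,0,0],1],[[0,0,-0.05],[0,0,0],1],[[0,0,-0.055],[0,0,0],1],[[0,0,-0.058],[0,0,0],1],[[0,0,-0.058],[0,0,0],1],[[0,0,-0.058],[0,0,0],1]]}}

```text
t: 7.02
position: [0.5421, 0.1783, 0.011]
tool_rot: [-0.0, 0.984, -0.18, 0.0]
wrist_force: [1.0, 0.1, -1.7]
gripper_width: 0.0431
grasp_force: 61.7
```

>>> {"fn": "jog_arm", "kwargs": {"motion": [[[0,0,-0.001],[0,0,0],1],[[0,0,-0.002],[0,0,0],1],[[0,0,-0.003],[0,0,0],1],[[0,0,-0.0035],[0,0,0],1],[[0,0,-0.004],[0,0,0],1],[[0,0,-0.0045],[0,0,0],1],[[0,0,-0.0045],[0,0,0],1],[[0,0,-0.0045],[0,0,0],1],[[0,0,-0.0045],[0,0,0],1],[[0,0,-0.0045],[0,0,0],1]]}}

```text
t: 7.85
position: [0.5421, 0.1783, 0.0064]
tool_rot: [-0.0, 0.984, -0.18, 0.0]
wrist_force: [0.3, 0.2, -2.5]
gripper_width: 0.0432
grasp_force: 61.7
```

>>> {"fn": "jog_arm", "kwargs": {"motion": [[[0,0,0],[0,0,0],0.2],[[0,0,0],[0,0,0],-0.1],[[0,0,0],[0,0,0],-0.4],[[0,0,0],[0,0,0],-0.7],[[0,0,0],[0,0,0],-1],[[0,0,0],[0,0,0],-1],[[0,0,0],[0,0,0],-1],[[0,0,0.02],[0,0,0],-1],[[0,0,0.05],[0,0,0],-1],[[0,0,0.09],[0,0,0],-1]]}}

```text
t: 8.68
position: [0.5405, 0.1779, 0.0955]
tool_rot: [0.001, 0.984, -0.18, -0.002]
wrist_force: [0.0, -0.4, 0.3]
gripper_width: 0.0851
grasp_force: 0.0
```

>>> {"fn": "jog_arm", "kwargs": {"motion": [[[-0.03,0.0,0.04],[0,0,0],-1],[[-0.06,0,0.08],[0,0,0],-1],[[-0.1,0.0,0.1],[0,0,0],-1],[[-0.13,-0.02,0.1],[0,0,0],-1],[[-0.13,-0.06,0.1],[0,0,0],-1],[[-0.13,-0.1,0.1],[0,0,0],-1],[[-0.13,-0.14,0.1],[0,0,0],-1],[[-0.13,-0.16,0.1],[0,0,0],-1],[[-0.13,-0.16,0.1],[0,0,0],-1],[[-0.13,-0.16,0.1],[0,0,0],-1]]}}

```text
t: 9.52
position: [0.412, 0.0175, 0.1965]
tool_rot: [-0.0, 0.983, -0.182, 0.0]
wrist_force: [-0.1, 0.1, 0.5]
gripper_width: 0.0853
grasp_force: 0.0
```

```bash
python3 - <<'E'
from h import *
s=state(); print(s['position'],s['q'])
c=cam('top'); save('t2.png',c['image'][130:290,130:330],4)
E
```

```text
[0.41200687 0.01745587 0.19650236] [-1.02751331e-01  2.44742803e-01  1.88504089e+00  8.30351779e-05
  1.01160355e+00  1.83311038e+00]
```

View pics/t2.png

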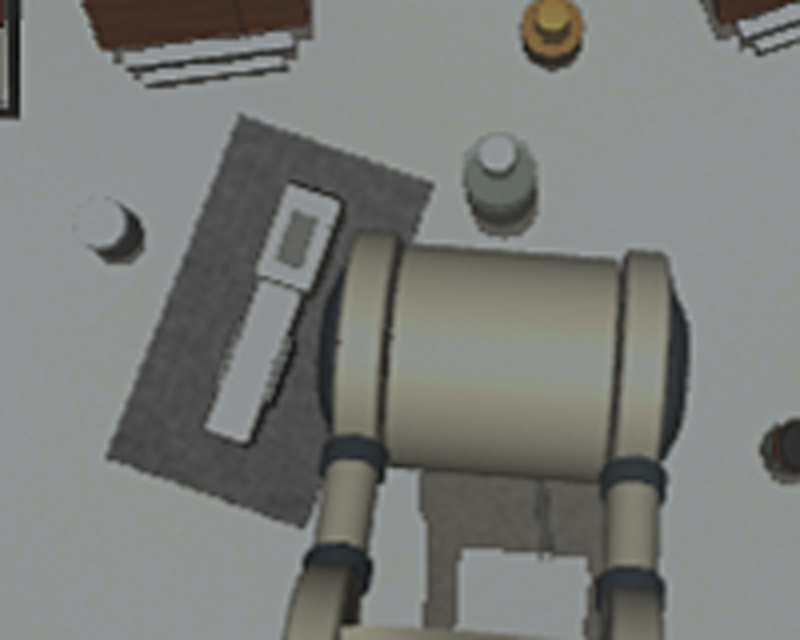

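The reader lies upright on the mat: nose end at crop (316,194), handle end at (228,437), clear of the dock, tin and bottle. Now I'll measure its pose and the pick target.

```bash
cat > meas.py <<'E'
from h import *
np.set_printoptions(precision=4,suppress=True)
def reader(c,box=(175,232,170,245)):
    m=(c['image'].min(2)>120).astype(np.uint8); u0,u1,v0,v1=box
    w=np.zeros_like(m); w[v0:v1,u0:u1]=1; m&=w
    k,l,s,ce=cv2.connectedComponentsWithStats(m); i=1+np.argmax(s[1:,4]); v,u=np.nonzero(l==i)
    A=plane(c,np.c_[u,v],.038)[:,:2]; mu=A.mean(0); w=np.linalg.svd(A-mu)[2]; d=w[0]*np.sign(w[0][0]); t=(A-mu)@d; o=mu+d*(t.max()+t.min())/2
    print('n',len(u),'mid',o,'yaw',np.degrees(np.arctan2(d[1],d[0])),'size',np.ptp((A-mu)@w.T,axis=0))
    return o,d
E
python3 - <<'E'
from meas import *
c=cam('top'); reader(c,(176,217,174,243))
a,b=plane(c,[[130+316.5/4-.5,130+194.5/4-.5]],.04)[0],plane(c,[[130+228.5/4-.5,130+437.5/4-.5]],.036)[0]
d=a-b; print(a,b,np.degrees(np.arctan2(d[1],d[0])),(a+b)/2,np.linalg.norm(d[:2]))
E
```

```text
n 406 mid [0.4544 0.2094] yaw -20.89632564692172 size [0.1164 0.0327]
[0.5774 0.1614 0.04  ] [0.3984 0.2283 0.036 ] -20.488896618377456 [0.4879 0.1949 0.038 ] 0.19108179139767506
```

>>> {"fn": "jog_arm", "kwargs": {"motion": [[[0.01,0.04,0],[-1.33,-3.5,0],-1],[[0.02,0.08,0],[-2.67,-7,0],-1],[[0.03,0.12,-0.01],[-4,-10.5,0],-1],[[0.046,0.155,-0.03],[-5.33,-14,0],-1],[[0.046,0.185,-0.05],[-5.33,-14,0],-1],[[0.046,0.1908,-0.0765],[-5.33,-14,0],-1],[[0.046,0.1908,-0.0765],[-5.33,-14,0],-1],[[0.046,0.1908,-0.0765],[-5.33,-14,0],-1],[[0.046,0.1908,-0.0765],[-5.33,-14,0],-1],[[0.046,0.1908,-0.0765],[-5.33,-14,0],-1]]}}

```text
t: 10.45
position: [0.4584, 0.2089, 0.121]
tool_rot: [0.023, 0.975, -0.179, 0.129]
wrist_force: [0.8, 0.0, -0.5]
gripper_width: 0.0851
grasp_force: 0.0
```

```bash
python3 - <<'E'
from h import *
from scipy.spatial.transform import Rotation as R
s=state(); q=s['tool_rot']; r=R.from_quat([q[1],q[2],q[3],q[0]]); M=r.as_matrix(); print(s['position'],M.round(3),s['q'].round(2)); print('grasp pt at tcp .458 .2083', np.array([.458,.2083,.009])-.0187*M[:,2], np.array([.458,.2083,.009])-s['position'])
E
```

```text
[0.45837744 0.20893215 0.12103414] [[ 0.903 -0.355  0.243]
 [-0.343 -0.935 -0.091]
 [ 0.259 -0.001 -0.966]] [ 0.43  0.43  1.91 -0.32  0.63  2.61]
grasp pt at tcp .458 .2083 [0.45345907 0.21001061 0.02705945] [-0.00037744 -0.00063215 -0.11203414]
```

>>> {"fn": "jog_arm", "kwargs": {"motion": [[[0,0,-0.02],[0,0,0],-1],[[0,0,-0.045],[0,0,0],-1],[[0,0,-0.065],[0,0,0],-1],[[0,0,-0.085],[0,0,0],-1],[[0,0,-0.1],[0,0,0],-1],[[0,0,-0.107],[0,0,0],-1],[[0,0,-0.112],[0,0,0],-1],[[0,0,-0.112],[0,0,0],-1],[[0,0,-0.112],[0,0,0],-1],[[0,0,-0.112],[0,0,0],-1]]}}

```text
t: 11.28
position: [0.4587, 0.209, 0.0089]
tool_rot: [0.023, 0.975, -0.179, 0.129]
wrist_force: [-0.0, 0.0, -0.3]
gripper_width: 0.0853
grasp_force: 0.0
```

>>> {"fn": "jog_arm", "kwargs": {"motion": [[[0,0,0],[0,0,0],-0.4],[[0,0,0],[0,0,0],-0.1],[[0,0,0],[0,0,0],0.1],[[0,0,0],[0,0,0],0.3],[[0,0,0],[0,0,0],0.6],[[0,0,0],[0,0,0],1],[[0,0,0],[0,0,0],1],[[0,0,0],[0,0,0],1],[[0,0,0],[0,0,0],1],[[0,0,0],[0,0,0],1]]}}

```text
t: 12.12
position: [0.4583, 0.2095, 0.0085]
tool_rot: [0.023, 0.975, -0.178, 0.129]
wrist_force: [-4.5, 3.3, 14.5]
gripper_width: 0.0343
grasp_force: 58.8
```

>>> {"fn": "jog_arm", "kwargs": {"motion": [[[0,0,0.003],[0,0,0],1],[[0,0,0.008],[0,0,0],1],[[0,0,0.018],[0,0,0],1],[[0,0,0.035],[0,0,0],1],[[0,0,0.055],[0,0,0],1],[[0,0,0.08],[0,0,0],1],[[0,0,0.1],[0,0,0],1],[[0,0,0.12],[0,0,0],1],[[0,0,0.14],[0,0,0],1],[[0,0,0.15],[0,0,0],1]]}}

```text
t: 12.95
position: [0.4582, 0.2094, 0.1602]
tool_rot: [0.023, 0.975, -0.179, 0.129]
wrist_force: [0.2, 0.3, -2.2]
gripper_width: 0.0342
grasp_force: 60.8
```

```bash
cat > plan.py <<'E'
from h import *
from scipy.spatial.transform import Rotation as R
np.set_printoptions(precision=4,suppress=True)
def rot(q): return R.from_quat([q[1],q[2],q[3],q[0]])
n=np.array([-.8627,-.0923,.4973]); n/=np.linalg.norm(n); tag=np.array([.7408,.2711,.1077])
x=-n; y=np.cross([0,0,1],x); y/=np.linalg.norm(y); Rt=R.from_matrix(np.c_[x,y,np.cross(x,y)])
# grasp relation at pick
Rp=R.from_euler('z',-20.8,degrees=True); T0=np.array([.4583,.2095,.0085]); q0=[.023,.975,-.1785,.129]
nose0=np.array([.4535,.2100,.022])+Rp.apply([.137,0,0])
rel=(rot(q0).inv()*Rp); noff=rot(q0).inv().apply(nose0-T0)
def now(s):
    r=rot(s['tool_rot']); return r*rel, s['position']+r.apply(noff)
def goal(dist):
    Rtool=Rt*rel.inv(); return Rtool, tag+n*dist-Rtool.apply(noff)
E
python3 - <<'E'
from plan import *
s=state(); print(s['position'],s['gripper_width'],s['wrist_force'],s['wrist_torque'])
for d in(.14,.08):
    r,p=goal(d); print(d,p,p-s['position'],np.degrees((r*rot(s['tool_rot']).inv()).as_rotvec()), r.as_matrix()[:,2])
print(now(s)[1])
c=cam('scene'); N=now(s)[1]; u,v=proj(c,[N])[0].astype(int); print(u,v); save('s3.png',c['image'][v-75:v+75,u-100:u+100],4)
E
```

```text
[0.4582 0.2094 0.1602] 0.034168717599826266 [ 0.2131  0.3019 -2.1639] [ 0.1687  0.2617 -0.0184]
0.14 [0.4991 0.2465 0.2314] [0.0409 0.0371 0.0712] [ 3.8351 29.8066 26.312 ] [-0.2535 -0.0257 -0.967 ]
0.08 [0.5508 0.252  0.2016] [0.0926 0.0426 0.0414] [ 3.8351 29.8066 26.312 ] [-0.2535 -0.0257 -0.967 ]
[0.5814 0.1612 0.1736]
310 187
```

View pics/s3.png

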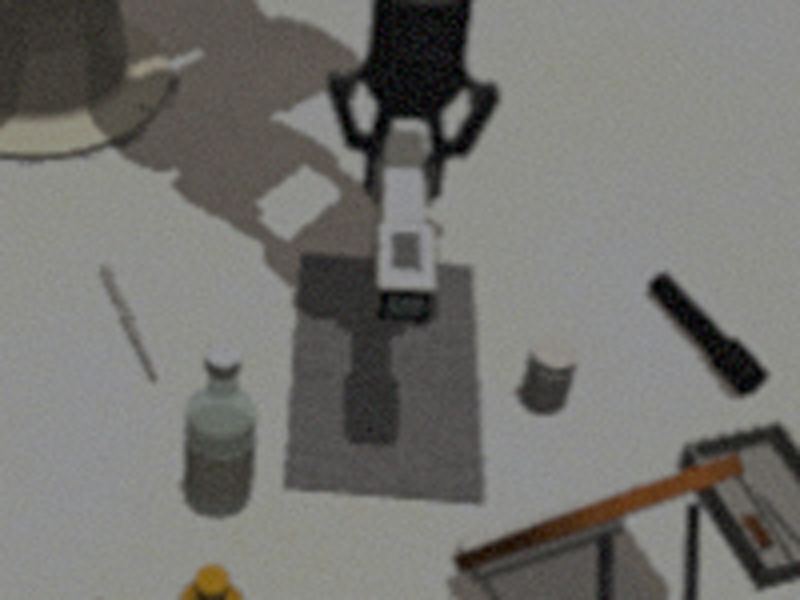

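The reader is held by the handle. Its nose is at crop (405,303), against (400,300) predicted, and it looks level. I'll swing it to the pre-reading pose, 14 cm from the tag.

>>> {"fn": "jog_arm", "kwargs": {"motion": [[[0.005,0.004,0.01],[0.38,2.98,2.63],1],[[0.01,0.008,0.02],[0.77,5.96,5.26],1],[[0.015,0.012,0.03],[1.15,8.94,7.89],1],[[0.02,0.016,0.04],[1.53,11.92,10.52],1],[[0.025,0.02,0.045],[1.92,14.9,13.16],1],[[0.03,0.024,0.052],[2.3,17.88,15.79],1],[[0.033,0.028,0.058],[2.68,20.86,18.42],1],[[0.036,0.032,0.063],[3.07,23.85,21.05],1],[[0.039,0.035,0.068],[3.45,26.83,23.68],1],[[0.041,0.037,0.071],[3.84,29.81,26.31],1]]}}

```text
t: 13.83
position: [0.4991, 0.2463, 0.2289]
tool_rot: [0.006, 0.99, 0.055, -0.13]
wrist_force: [-0.2, 0.0, -2.0]
gripper_width: 0.0343
grasp_force: 60.8
```

```bash
python3 - <<'E'
from plan import *
s=state(); Rr,N=now(s); print(s['position'],N,Rr.as_matrix()[:,0],s['q'])
for d in(.08,):
    r,p=goal(d); print(d,p-s['position'],np.degrees((r*rot(s['tool_rot']).inv()).as_rotvec()))
c=cam('top'); P=cloud(c); a=proj(c,[N])[0]; b=proj(c,[N-Rr.apply([.137,0,0])])[0]; print(a,b)
# fit head top plane: points near predicted head top
hc=N+Rr.apply([-.042,0,.018]); Q=P.reshape(-1,3); L=Rr.inv().apply(Q-hc)
k=np.isfinite(L).all(1)&(abs(L[:,0])<.034)&(abs(L[:,1])<.018)&(abs(L[:,2])<.02); L=L[k]; print(k.sum(),L.mean(0))
A=np.c_[L[:,:2],np.ones(len(L))]; print('slopes x,y & z offset',np.linalg.lstsq(A,L[:,2],rcond=None)[0])
u,v=a.astype(int); save('t3.png',c['image'][v-55:v+65,u-80:u+80],5)
E
```

```text
[0.4991 0.2463 0.2289] [0.6199 0.2583 0.1743] [ 0.8606  0.0946 -0.5005] [0.3179 0.5253 1.3272 0.0547 1.5447 1.7702]
0.08 [ 0.0517  0.0057 -0.0273] [ 0.0336 -0.208  -0.1711]
[166.3668 154.9624] [165.4561 194.7465]
0 [nan nan nan]
slopes x,y & z offset [0. 0. 0.]<stdin>:8: RuntimeWarning: Mean of empty slice.
  ret = um.true_divide(
```

View pics/t3.png

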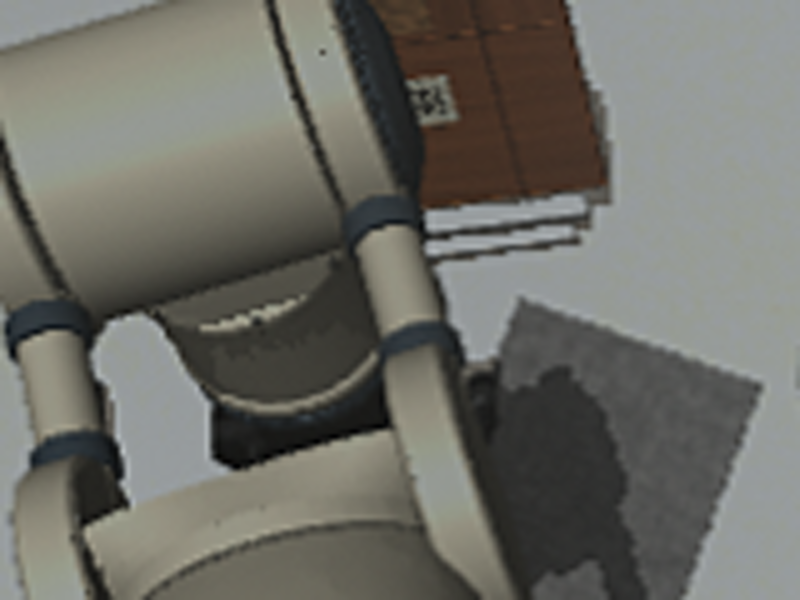

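The arm hides the reader from above, with the tag at (435,98) partly covered. I'll check the held pose with the scene camera's depth.

```bash
cat > chk.py <<'E'
from plan import *
s=state(); Rr,N=now(s)
c=cam('scene'); P=cloud(c); hc=N+Rr.apply([-.042,0,.018]); Q=P.reshape(-1,3); L=Rr.inv().apply(Q-hc)
k=np.isfinite(L).all(1)&(abs(L[:,0])<.032)&(abs(L[:,1])<.018)&(abs(L[:,2])<.012); L=L[k]; A=np.c_[L[:,:2],np.ones(len(L))]
f=np.linalg.lstsq(A,L[:,2],rcond=None)[0]; r=abs(L[:,2]-A@f)<.006; f=np.linalg.lstsq(A[r],L[r,2],rcond=None)[0]
print('top n',r.sum(),'slope deg x,y',np.degrees(np.arctan(f[:2])),'off',f[2])
L=Rr.inv().apply(Q-N); k=np.isfinite(L).all(1)&(abs(L[:,0])<.015)&(abs(L[:,1])<.014)&(abs(L[:,2])<.012); print('nose n',k.sum(),np.median(L[k],0))
# side extents of white head
m=(c['image'].min(2)>110).ravel(); L=Rr.inv().apply(Q-hc); k=np.isfinite(L).all(1)&m&(abs(L[:,2])<.008)&(abs(L[:,0])<.025)&(abs(L[:,1])<.04); print('y range',np.percentile(L[k,1],[1,50,99]))
print(s['position'],N,'x',Rr.as_matrix()[:,0],'dist',np.linalg.norm(N-tag),'lateral',Rt.inv().apply(N-tag))
E
python3 chk.py
```

```text
top n 245 slope deg x,y [-0.407   0.9579] off -0.0009929108122969511
nose n 19 [ 0.0021 -0.0035  0.0077]
y range [-0.0191  0.0087  0.0202]
[0.5001 0.2464 0.2285] [0.6206 0.2589 0.1736] x [ 0.8585  0.0976 -0.5034] dist 0.13759537724614251 lateral [-0.1376  0.0006 -0.0029]
```

>>> {"fn": "jog_arm", "kwargs": {"motion": [[[0.005,0.0005,-0.002],[0,0,0],1],[[0.013,0.0015,-0.006],[0,0,0],1],[[0.022,0.0025,-0.011],[0,0,0],1],[[0.031,0.0035,-0.016],[0,0,0],1],[[0.04,0.0045,-0.02],[0,0,0],1],[[0.047,0.0053,-0.023],[0,-0.3,-0.2],1],[[0.0507,0.0056,-0.0255],[0,-0.3,-0.2],1],[[0.0507,0.0056,-0.0255],[0,-0.3,-0.2],1],[[0.0507,0.0056,-0.0255],[0,-0.3,-0.2],1],[[0.0507,0.0056,-0.0255],[0,-0.3,-0.2],1]]}}

```text
t: 14.77
position: [0.5495, 0.2517, 0.2036]
tool_rot: [0.007, 0.991, 0.052, -0.126]
wrist_force: [-0.7, -1.3, -2.9]
gripper_width: 0.0343
grasp_force: 60.8
```

```bash
python3 chk.py; python3 -c "
from plan import *
s=state();r,p=goal(.08);print(p-s['position'],np.degrees((r*rot(s['tool_rot']).inv()).as_rotvec()),s['qvel'],s['gripper_width'])"
```

```text
top n 245 slope deg x,y [-0.1443 -0.1937] off -0.0009395197818246882
nose n 14 [ 0.0028 -0.0031  0.0058]
y range [-0.0207  0.0047  0.0215]
[0.5495 0.2517 0.2036] [0.6708 0.263  0.15  ] x [ 0.8652  0.089  -0.4935] dist 0.0822228510450399 lateral [-0.0822 -0.0006  0.0016]
[ 0.0013  0.0003 -0.0021] [0.0905 0.272  0.1642] [ 0.0007 -0.0014 -0.0015  0.0015  0.0018 -0.0008] 0.03450057774141336
```

>>> {"fn": "jog_arm", "kwargs": {"motion": [[[0.001,0,-0.002],[0,0.25,0.15],1],[[0.001,0,-0.002],[0,0.25,0.15],1],[[0.001,0,-0.002],[0,0.25,0.15],1],[[0.001,0,-0.002],[0,0.25,0.15],1],[[0.001,0,-0.002],[0,0.25,0.15],1],[[0.001,0,-0.002],[0,0.25,0.15],1],[[0.001,0,-0.002],[0,0.25,0.15],1],[[0.001,0,-0.002],[0,0.25,0.15],1],[[0.001,0,-0.002],[0,0.25,0.15],1],[[0.001,0,-0.002],[0,0.25,0.15],1]]}}

```text
t: 15.65
position: [0.5507, 0.2517, 0.2014]
tool_rot: [0.007, 0.99, 0.053, -0.128]
wrist_force: [0.3, 0.2, -2.8]
gripper_width: 0.0347
grasp_force: 60.8
```

>>> {"fn": "jog_arm", "kwargs": {"motion": [[[0,0,0],[0,0,0],1],[[0,0,0],[0,0,0],1],[[0,0,0],[0,0,0],1],[[0,0,0],[0,0,0],1],[[0,0,0],[0,0,0],1],[[0,0,0],[0,0,0],1],[[0,0,0],[0,0,0],1],[[0,0,0],[0,0,0],1],[[0,0,0],[0,0,0],1],[[0,0,0],[0,0,0],1]]}}

```text
t: 16.48
position: [0.5508, 0.2517, 0.2014]
tool_rot: [0.007, 0.99, 0.053, -0.128]
wrist_force: [0.0, -0.1, -1.9]
gripper_width: 0.0344
grasp_force: 60.8
```

>>> {"fn": "jog_arm", "kwargs": {"motion": [[[0,0,0],[0,0,0],1],[[0,0,0],[0,0,0],1],[[0,0,0],[0,0,0],1],[[0,0,0],[0,0,0],1],[[0,0,0],[0,0,0],1],[[0,0,0],[0,0,0],1],[[0,0,0],[0,0,0],1],[[0,0,0],[0,0,0],1],[[0,0,0],[0,0,0],1],[[0,0,0],[0,0,0],1]]}}

```text
t: 17.32
position: [0.5508, 0.2517, 0.2014]
tool_rot: [0.007, 0.99, 0.053, -0.128]
wrist_force: [0.3, -0.3, -2.0]
gripper_width: 0.0345
grasp_force: 60.8
```

>>> {"fn": "jog_arm", "kwargs": {"motion": [[[0,0,0],[0,0,0],1],[[0,0,0],[0,0,0],1],[[0,0,0],[0,0,0],1],[[0,0,0],[0,0,0],1],[[0,0,0],[0,0,0],1],[[0,0,0],[0,0,0],1],[[0,0,0],[0,0,0],1],[[0,0,0],[0,0,0],1],[[0,0,0],[0,0,0],1],[[0,0,0],[0,0,0],1]]}}

```text
t: 18.15
position: [0.5508, 0.2517, 0.2014]
tool_rot: [0.007, 0.99, 0.053, -0.128]
wrist_force: [-0.2, 0.1, -4.1]
gripper_width: 0.0343
grasp_force: 60.8
```

```bash
python3 chk.py; python3 -c "
from plan import *
s=state();p=np.array([.4583,.2074,.16]);r=rot(q0);print(p-s['position'],np.degrees((r*rot(s['tool_rot']).inv()).as_rotvec()))"
```

```text
top n 242 slope deg x,y [ 0.1444 -0.4576] off -0.0010255691338355343
nose n 13 [0.0025 0.0024 0.0046]
y range [-0.0196  0.0112  0.0219]
[0.5508 0.2517 0.2014] [0.6717 0.2633 0.1473] x [ 0.8628  0.0912 -0.4972] dist 0.07999822685995073 lateral [-0.08   -0.0004 -0.0002]
[-0.0924 -0.0443 -0.0414] [ -3.7579 -29.8537 -26.2501]
```

Held still at 80 mm, square to the tag, for about 2.5 s. Now I'll back off and return above the mat.

>>> {"fn": "jog_arm", "kwargs": {"motion": [[[-0.012,-0.001,0.007],[0,0,0],1],[[-0.03,-0.003,0.017],[0,0,0],1],[[-0.05,-0.005,0.029],[0,0,0],1],[[-0.057,-0.01,0.025],[-0.54,-4.26,-3.75],1],[[-0.064,-0.016,0.018],[-1.07,-8.53,-7.5],1],[[-0.07,-0.022,0.01],[-1.61,-12.8,-11.25],1],[[-0.076,-0.027,0],[-2.15,-17.06,-15],1],[[-0.082,-0.031,-0.012],[-2.69,-21.3,-18.75],1],[[-0.088,-0.035,-0.025],[-3.22,-25.6,-22.5],1],[[-0.0913,-0.0391,-0.0414],[-3.76,-29.85,-26.25],1]]}}

```text
t: 19.03
position: [0.4585, 0.2126, 0.1614]
tool_rot: [0.022, 0.975, -0.179, 0.13]
wrist_force: [1.7, -0.9, -3.1]
gripper_width: 0.0343
grasp_force: 60.8
```

>>> {"fn": "jog_arm", "kwargs": {"motion": [[[0,0,0],[0,0,0],1],[[0,0,0],[0,0,0],1],[[0,0,-0.015],[0,0,0],1],[[0,0,-0.035],[0,0,0],1],[[0,0,-0.06],[0,0,0],1],[[0,0,-0.08],[0,0,0],1],[[0,0,-0.1],[0,0,0],1],[[0,0,-0.11],[0,0,0],1],[[0,0,-0.12],[0,0,0],1],[[0,0,-0.12],[0,0,0],1]]}}

```text
t: 19.87
position: [0.4604, 0.2124, 0.0398]
tool_rot: [0.024, 0.976, -0.177, 0.127]
wrist_force: [-1.1, -0.3, -2.0]
gripper_width: 0.0343
grasp_force: 60.8
```

```bash
python3 -c "
from plan import *
s=state();p=np.array([.4595,.2126,.0095]);r=rot(q0);print(s['position'],p-s['position'],np.degrees((r*rot(s['tool_rot']).inv()).as_rotvec()))"
```

```text
[0.4604 0.2124 0.0398] [-0.0009  0.0002 -0.0303] [ 0.0826 -0.2215 -0.1656]
```

>>> {"fn": "jog_arm", "kwargs": {"motion": [[[-0.001,0,-0.006],[0,-0.2,-0.15],1],[[-0.001,0,-0.012],[0,-0.2,-0.15],1],[[-0.001,0,-0.018],[0,-0.2,-0.15],1],[[-0.001,0,-0.022],[0,-0.2,-0.15],1],[[-0.001,0,-0.025],[0,-0.2,-0.15],1],[[-0.001,0,-0.027],[0,-0.2,-0.15],1],[[-0.001,0,-0.028],[0,-0.2,-0.15],1],[[-0.001,0,-0.029],[0,-0.2,-0.15],1],[[-0.001,0,-0.03],[0,-0.2,-0.15],1],[[-0.001,0,-0.03],[0,-0.2,-0.15],1]]}}

```text
t: 20.7
position: [0.4586, 0.2127, 0.0105]
tool_rot: [0.023, 0.975, -0.179, 0.129]
wrist_force: [-0.8, 0.2, -1.9]
gripper_width: 0.0348
grasp_force: 60.8
```

>>> {"fn": "jog_arm", "kwargs": {"motion": [[[0,0,-0.0005],[0,0,0],1],[[0,0,-0.001],[0,0,0],1],[[0,0,-0.0013],[0,0,0],1],[[0,0,-0.0016],[0,0,0],1],[[0,0,-0.0016],[0,0,0],1],[[0,0,-0.0016],[0,0,0],1],[[0,0,-0.0016],[0,0,0],1],[[0,0,-0.0016],[0,0,0],1],[[0,0,-0.0016],[0,0,0],1],[[0,0,-0.0016],[0,0,0],1]]}}

```text
t: 21.53
position: [0.4586, 0.2126, 0.0089]
tool_rot: [0.023, 0.975, -0.179, 0.129]
wrist_force: [-0.3, -0.9, -2.7]
gripper_width: 0.0339
grasp_force: 60.8
```

>>> {"fn": "jog_arm", "kwargs": {"motion": [[[0,0,-0.0005],[0,0,0],1],[[0,0,-0.0005],[0,0,0],0.5],[[0,0,-0.0005],[0,0,0],0.2],[[0,0,-0.0005],[0,0,0],0],[[0,0,-0.0005],[0,0,0],-0.3],[[0,0,-0.0005],[0,0,0],-0.6],[[0,0,-0.0005],[0,0,0],-1],[[0,0,-0.0005],[0,0,0],-1],[[0,0,-0.0005],[0,0,0],-1],[[0,0,-0.0005],[0,0,0],-1]]}}

```text
t: 22.37
position: [0.4586, 0.2126, 0.0085]
tool_rot: [0.023, 0.975, -0.179, 0.129]
wrist_force: [-0.2, -0.4, 0.0]
gripper_width: 0.0856
grasp_force: 0.0
```

>>> {"fn": "jog_arm", "kwargs": {"motion": [[[0,0,0.01],[0,0,0],-1],[[0,0,0.03],[0,0,0],-1],[[0,0,0.06],[0,0,0],-1],[[0,0,0.09],[0,0,0],-1],[[0,0,0.12],[0,0,0],-1],[[-0.01,-0.03,0.15],[0,0,0],-1],[[-0.02,-0.07,0.17],[0,0,0],-1],[[-0.03,-0.11,0.19],[0,0,0],-1],[[-0.03,-0.15,0.19],[0,0,0],-1],[[-0.03,-0.19,0.19],[0,0,0],-1]]}}

```text
t: 23.2
position: [0.4283, 0.0303, 0.1998]
tool_rot: [0.023, 0.975, -0.178, 0.131]
wrist_force: [1.4, -0.3, -0.7]
gripper_width: 0.0854
grasp_force: 0.0
```

```bash
python3 - <<'E'
from meas import *
s=state(); print(s['position'],s['gripper_width'])
c=cam('top'); reader(c,(170,222,172,243)); save('t4.png',c['image'],1.5)
E
```

```text
[0.4283 0.0303 0.1998] 0.0853657788099031
n 383 mid [0.4546 0.2131] yaw -22.67687853591963 size [0.1171 0.0333]
```

View pics/t4.png

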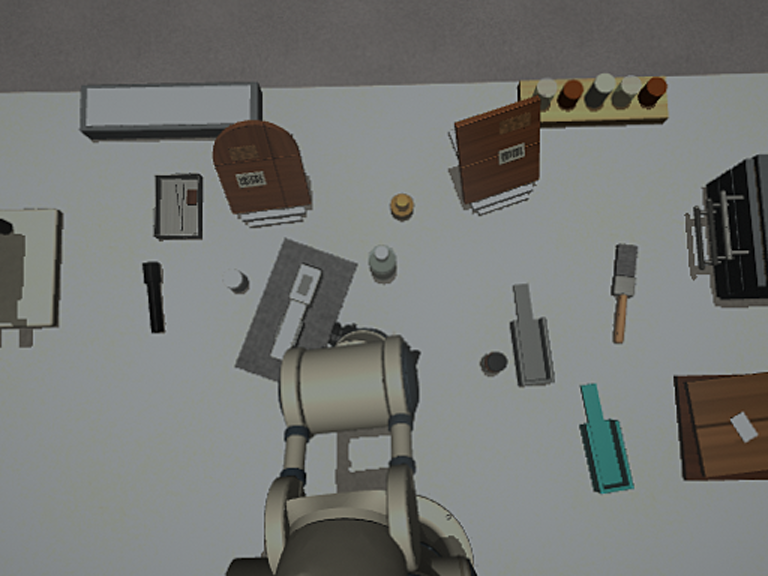

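The reader lies upright and centred on the mat (head at (307,283)). The boards and the other items are at their starting pixels. The arm is clear, so I'll let it settle and hand in.

>>> {"fn": "jog_arm", "kwargs": {"motion": [[[0,0,0.05],[0,0,0],-1],[[0,0,0.05],[0,0,0],-1],[[0,0,0.05],[0,0,0],-1],[[0,0,0.05],[0,0,0],-1],[[0,0,0.05],[0,0,0],-1],[[0,0,0.05],[0,0,0],-1],[[0,0,0.05],[0,0,0],-1],[[0,0,0.05],[0,0,0],-1],[[0,0,0.05],[0,0,0],-1],[[0,0,0.05],[0,0,0],-1]]}}

```text
t: 24.08
position: [0.4287, 0.0317, 0.248]
tool_rot: [0.023, 0.975, -0.179, 0.129]
wrist_force: [-0.6, 0.5, -0.4]
gripper_width: 0.0855
grasp_force: 0.0
```

```bash
python3 -c "
from station import *
print(job_done())"
```

```text
the job is handed in; nothing more can be done
None
```

The job is handed in at about 24 s: the reader was undocked, set down on the grey mat (the put-down spot I chose) and re-gripped by the handle with the paddles squeezed, held square at 8 cm from the arched board's tag for about 2.5 s, then laid right way up within about 3 mm of the mat's centre and released.

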